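Load a sample vial into a photometer through its sliding light cover

ROBOT

A 7-joint arm with a two-finger parallel gripper is mounted at the origin on a cart in front of the work surface, level with it; the furniture and walls round the work are solid. World frame = base frame: x ahead of the robot, y to its left, z up, the work surface at z = 0. Lengths are in m, angles in rad, forces in N, time in s.
With the tool pointing down it reaches from about 0.4 to 0.85 m from the base axis. Payload 4.5 kg.
Tool frame: the origin (TCP) lies between the finger pads, 19 mm behind the fingertips; this is the grasp point; z points along the fingers, y is the line along which they close (so a half turn about z gives the same grasp; the last joint's range is limited). The gripper opens to 88 mm and grips with 3 to 60 N. Pads are 18 mm wide; open, the fingers measure 123 mm over their backs; the gripper's body (75 mm by 187 mm) begins 45 mm behind the grasp point.
Start: joints at [0.034, 0.689, -0.195, 1.565, 0.157, 0.902, -0.215], TCP at [0.625, 0, 0.257] pointing down, gripper open.
Joint ranges: [-3.01, 3.01], [-0.46, 2.08], [-1.47, 1.51], [0.13, 2.56], [-1, 4.14], [0.04, 2.09], [-2.66, 2.66]. Speed limits (rad/s): [2.57, 2.57, 3.14, 3.14, 3.14, 3.14, 3.14].

INTERFACE

Orientations are given as a unit quaternion [x, y, z, w].
In Python, from plant import r gives the robot as it stands.
- The arm moves only by the tool play_rows, never from a script. Its arguments are lists of equal length, an entry for each row: "translation": the shift along the tool's x, y, z in m, a list of three; "delta_rot": the turn, a rotation vector about the tool's x, y, z in degrees, a list of three; "grip": the opening, from -1 (shut) to 1 (fully open). In form: {"translation": [[x, y, z], ...], "delta_rot": [[rx, ry, rz], ...], "grip": [grip, ...]}. A call has 1 to 20 rows; each row shifts and turns the commanded pose from where the row before left it, along the tool's axes as they then stand; what a row does not reach is not made up. A row lasts 1/8 s, in which the tool goes at most 62.5 mm and 10.7 degrees, less where a joint would pass 70% of its speed; a pose out of reach is approached as far as the arm can. A call with a gripper value outside its range is refused whole. The fingers move at their own pace and stop on an object; "squeeze" is the grip in N (left out, the last holds). Time passes only in rows, so rows that do not move let the fingers close. It gives the time, the measured TCP pose, the force, the opening and the grip force at its end, in the units of the state.
- r.get_state(): the state, without advancing time (a new reading comes with each control period).
- r.snapshot(name): name is "scene" or "side" or "wrist"; returns the picture (384x512x3 uint8, blue, green, red); there is no depth.
- r.get_calibration(name): a dict with "intrinsics" (3x3 intrinsics, pixels), "eye" and "rotation" of the camera in the world. Camera axes: x right, y up, looking along -z (the intrinsics and any distortion apply to the point x, -y, -z); pixel columns grow to the right and rows downward; lengths in m; the calibration is good to about 2 mm. A picture is of the moment at which its call begins: read the wrist's pose just before it. get_calibration takes no time and is no camera call; for the wrist camera it gives the pose at the moment of the call.
- r.finish_job(): hands the job in; it is judged then, once.
Trained networks look in the newest picture that a camera, given by its name, has taken for a name from the list of things; names that differ only in an ending like _2 or _b are one class to them, and where a whole thing is asked for, a point or a joint stands for the part that bears it (a point fixed in the world has none). Each returns a list of dicts, best first, with "confidence" (0 to 1); they miss things now and then, are a little off and sometimes report something else, mostly with a low value. They report only what shows in the picture. A call takes as long as a camera call. They do not tell look-alikes from the thing itself.
- r.look_for(camera, target): "point" ([x, y, z] in m, in world coordinates, good to about 4 mm: the middle of the surface that is visible of it).
- r.silhouettes(camera, target): "pixels" (384x512 bool, what is visible of it).
The state is a dict: "clock": time; "q": joint angles; "qd": joint speeds; "joint_torque": joint torques, N m; "tool_pos": TCP position; "eef_rot": TCP orientation; "contact_force": force on the tool from outside, world axes, zero at the start; "moment": the same for the moment, N m; "opening": opening from 0.0 (shut) to 1.0 (fully open); "finger_force": force on a finger pad.
Only numpy, scipy, OpenCV 4.12 (cv2) and the standard library are available. Lean on these libraries where they do the work, as an engineer would, in place of code of your own. Each camera call takes 0.05 s, during which the arm holds its last target. There are 200 camera calls.

TASK

The yellow-banded vial has to go into the bench photometer for a reading. The flush black light cover has no handle: press down on its ribbed thumb pad and drag it by friction all the way back towards the front panel, lower the vial upright to the bottom of the holder (do not drop it in), then press on the pad again and slide the cover fully shut over the vial. Work the cover only by its top face, never load the instrument with more than 25 N, and leave the other glassware where it stands.

Things in the scene. Friction and masses are not known exactly. Their poses are not given: they have to be found in the camera images.
- reader: Bench photometer, fixed: light-grey box, dark deck, sloping front panel with display; 234 (x) x 172 (y) x 85 mm. Origin: centre of the underside; +x from front panel to back. Deck at z = 85 mm. Compartment in the deck: x = 29 to 91, y = -52 to 52 mm, 67 mm deep, under the cover. Fingers holding the vial reach into it; open them only some 14 mm to let go there.
- light_cover (a joint): Travel of the black light cover in m: 0 = fully shut (back stop), 0.066 = fully open (front stop). Grows as the cover slides along the reader's -x towards the front panel. It runs straight, stays where it is left and drags with about 5 N everywhere. Starts 0 to 6 mm open.
- cover_pad (a point): Centre of the cover's top face; moves with it, axes as the reader's. Cover: 78 (x) x 120 (y) x 5 mm, flush with the deck; ribbed rubber pad 44 x 74 mm in its middle, giving under 1 mm. Fingertip friction is about 0.5 to 0.7: press with some 12 to 18 N to drag it, less slips; touch down slowly. Move it only from its top face, the TCP over it (within 42 mm of this point along x, 60 mm along y).
- vial_seat (a point): Where the vial's underside belongs: bottom centre of the holder's bore, 18 mm above the table, 67 mm below the deck; axes as the reader's. The holder is an aluminium block with an upright round bore 23.5 mm wide, 25 mm deep (its mouth 25 mm above this point), seen only when the cover is open. A seated vial ends 9 mm below the deck.
- yellow_vial: Capped glass vial with a yellow band and black cap with blue top, upright on the table: body 20 mm wide, cap 21 mm, 58 mm tall, 20 to 30 g. Origin: centre of the underside; z along its axis. Stands in one of three places, changing with the others.
- white_vial: Bystander: like vial, black cap and white label, 21 x 58 mm; origin under its centre.
- red_vial: Bystander: open vial with a red band, 20 x 56 mm; origin under its centre.
- beaker: Bystander: small empty glass beaker, 45 x 50 x 52 mm; origin under its centre.
- petri_dish: Bystander: petri dish, 60 mm wide, 14 mm high; origin under its centre.
Mind the look-alikes: they are no part of the job. Leave any orange look-alike of the yellow_vial alone.

How it is judged:
By the outcome, as a careful person would: the job done as asked, in the order asked, and still so for the second after the job is handed in, with the robot touching nothing.
It also fails if it takes over 72 s, if anything falls off the work surface, if the arm or the gripper's body presses on something with over 40 N, if the wrist force passes 120 N, or if a joint passes its speed limit or range.

## Working session

There is one attempt and no reset: what is moved stays moved. The work goes in short steps, Python scripts to look and compute and a tool call to move; the robot and the scene stay as the last step left them, time stands still between calls to the robot, and variables do not carry over. Pictures are saved under pics/ and viewed, at most 10 in all, crops included, and the job is handed in when it is done.

Besides the shell and the picture viewer there is one more tool, called after "Call:" by a JSON object that holds its "name" and its "arguments". play_rows: Moves the arm, as the interface text tells. Its arguments: {"type":"object","properties":{"translation":{"type":"array","items":{"type":"array","items":{"type":"number"}}},"delta_rot":{"type":"array","items":{"type":"array","items":{"type":"number"}}},"grip":{"type":"array","items":{"type":"number"}},"squeeze":{"type":"number"}},"required":["translation","delta_rot","grip"]}

```bash
mkdir -p pics; ls
python3 - <<'E'
from plant import r
import cv2,numpy as np
a=r.snapshot("scene");b=r.snapshot("side")
cv2.imwrite("pics/a.png",a);cv2.imwrite("pics/b.png",b)
for c in("scene","side"):
  k=r.get_calibration(c);print(c,{x:np.round(v,3).tolist() if not isinstance(v,str) else v for x,v in k.items()})
  for t in("reader","cover_pad","yellow_vial","white_vial","red_vial","beaker","petri_dish"):
    print(t,[(np.round(d["point"],3).tolist(),round(d["confidence"],2)) for d in r.look_for(c,t)])
s=r.get_state();print(s)
E
```

```text
pics
scene {'intrinsics': [[420.678, 0.0, 257.367], [0.0, 420.678, 189.33], [0.0, 0.0, 1.0]], 'eye': [-0.31, 0.946, 0.801], 'rotation': [-0.182, 0.464, 0.814, -0.298]}
reader [([0.532, -0.067, 0.072], 0.65)]
cover_pad [([0.614, -0.11, 0.084], 0.74)]
yellow_vial [([0.526, 0.28, 0.041], 0.54), ([0.468, 0.318, 0.034], 0.41)]
white_vial [([0.475, 0.378, 0.035], 0.53), ([0.531, -0.345, 0.036], 0.44)]
red_vial [([0.418, 0.241, 0.034], 0.6)]
beaker [([0.53, -0.345, 0.035], 0.6)]
petri_dish []
side {'intrinsics': [[353.926, 0.0, 256.941], [0.0, 353.926, 185.804], [0.0, 0.0, 1.0]], 'eye': [0.038, 0.669, 0.451], 'rotation': [-0.178, 0.515, 0.795, -0.265]}
reader [([0.53, -0.051, 0.065], 0.87)]
cover_pad [([0.611, -0.102, 0.086], 0.62)]
yellow_vial [([0.467, 0.314, 0.037], 0.87), ([0.527, 0.282, 0.042], 0.51)]
white_vial [([0.476, 0.383, 0.041], 0.72)]
red_vial [([0.415, 0.246, 0.033], 0.48)]
beaker [([0.531, -0.339, 0.033], 0.67)]
petri_dish [([0.432, -0.303, 0.014], 0.63)]
{'clock': 0.8, 'q': array([ 0.0337905 ,  0.68908742, -0.19463715,  1.56530783,  0.1573052 ,
        0.90251866, -0.2151011 ]), 'qd': array([-0.00018799, -0.00020679, -0.00087394, -0.00137953,  0.00094198,
        0.00051477, -0.00041082]), 'joint_torque': array([ 7.06826495e-05, -5.27456152e+01, -1.26666673e+00, -1.53740877e+01,
       -5.17707726e-02, -8.95506491e-04,  1.43933556e-05]), 'tool_pos': array([6.25012622e-01, 4.86077040e-05, 2.57449424e-01]), 'eef_rot': array([7.07084288e-01, 7.07129273e-01, 3.17608210e-05, 1.34472045e-05]), 'contact_force': array([-0.26255678, -0.43051766,  0.18897302]), 'moment': array([-0.04358878,  0.04655459,  0.00977757]), 'finger_force': 0.0, 'opening': 0.9989141096877449}
```

Run:
```python
import cv2,numpy as np
b=cv2.imread("pics/b.png");a=cv2.imread("pics/a.png")
cv2.imwrite("pics/b2.png",cv2.resize(b,(800,600),interpolation=cv2.INTER_CUBIC))
from scipy.spatial.transform import Rotation as R
from plant import r
for c in("scene","side"):
  k=r.get_calibration(c);M=R.from_quat(k["rotation"]).as_matrix()
  for p in ([.467,.316,.03],[.527,.281,.04],[.475,.38,.035],[.613,-.106,.085]):
    v=M.T@(np.array(p)-k["eye"]);u=k["intrinsics"]@[v[0],-v[1],-v[2]];print(c,p,u[:2]/u[2])
  print(k.keys())
```

```text
scene [0.467, 0.316, 0.03] [202.87953644 247.80896386]
scene [0.527, 0.281, 0.04] [197.69965154 231.99067732]
scene [0.475, 0.38, 0.035] [184.27564877 256.10404169]
scene [0.613, -0.106, 0.085] [258.45427249 166.09379913]
dict_keys(['intrinsics', 'eye', 'rotation'])
side [0.467, 0.316, 0.03] [191.36115326 274.49217899]
side [0.527, 0.281, 0.04] [183.25626013 250.61172527]
side [0.475, 0.38, 0.035] [161.0272792  289.03694341]
side [0.613, -0.106, 0.085] [262.23019701 166.31856014]
dict_keys(['intrinsics', 'eye', 'rotation'])
```

View pics/b2.png

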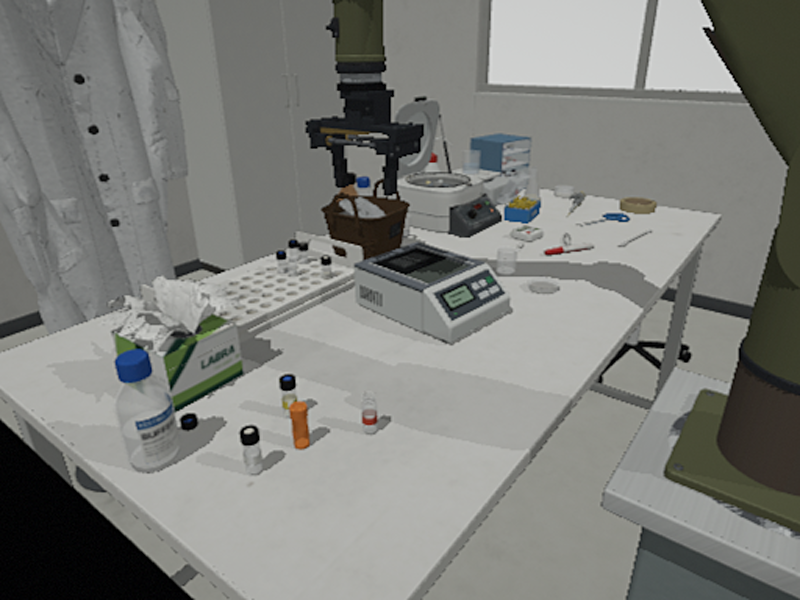

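Candidates for the vial (800x600 picture): blue-topped with yellow band (288,392), orange one (300,425), white label (251,450), red (370,415). I choose (288,392) and check it in a crop, together with the wrist view.

```bash
cat > h.py <<'E'
from plant import r
import cv2,numpy as np
from scipy.spatial.transform import Rotation as R
def cal(c):
  k=r.get_calibration(c);return k["intrinsics"],R.from_quat(k["rotation"]).as_matrix(),np.array(k["eye"])
def proj(C,p):
  K,M,e=C;v=M.T@(np.array(p,float)-e);u=K@[v[0],-v[1],-v[2]];return u[:2]/u[2]
def ray(C,u):
  K,M,e=C;v=np.linalg.inv(K)@[u[0],u[1],1];d=M@[v[0],-v[1],-v[2]];return e,d/np.linalg.norm(d)
def atz(C,u,z):
  e,d=ray(C,u);return e+d*(z-e[2])/d[2]
def tri(obs):
  A=np.zeros((3,3));b=np.zeros(3)
  for C,u in obs:
    e,d=ray(C,u);P=np.eye(3)-np.outer(d,d);A+=P;b+=P@e
  return np.linalg.solve(A,b)
E
python3 - <<'E'
from h import *
a=cv2.imread("pics/a.png");b=cv2.imread("pics/b.png")
w=r.snapshot("wrist");cv2.imwrite("pics/w.png",w)
C=cal("wrist");print("wrist eye",C[2],C[1].round(3).tolist(),C[0].tolist())
up=lambda m:cv2.resize(m,(400,300),interpolation=cv2.INTER_CUBIC)
top=np.hstack([up(a[205:265,160:240]),up(b[230:290,150:230])])
bot=np.hstack([up(w),up(a[110:200,190:310])])
cv2.imwrite("pics/c.png",np.vstack([top,bot]))
for t in("reader","cover_pad","yellow_vial"):
  print(t,[(np.round(d["point"],3).tolist(),round(d["confidence"],2)) for d in r.look_for("wrist",t)])
for c in("scene","side"):
  r.snapshot(c);CC=cal(c)
  for d in r.silhouettes(c,"yellow_vial"):
    y,x=np.nonzero(d["pixels"]);print(c,d["confidence"],x.min(),x.max(),y.min(),y.max(),x.mean(),y.mean())
E
```

```text
wrist eye [0.62445353 0.07251645 0.38547157] [[1.0, 0.001, 0.0], [-0.001, 0.96, 0.28], [0.0, -0.28, 0.96]] [[304.0894651239442, 0.0, 254.9724169716097], [0.0, 304.0894651239442, 190.16517380745964], [0.0, 0.0, 1.0]]
reader [([0.588, -0.061, 0.088], 0.57)]
cover_pad [([0.623, -0.089, 0.09], 0.86)]
yellow_vial []
side 0.77 178 189 239 266 183.34684684684686 250.16666666666666
side 0.52 185 197 257 286 191.21428571428572 271.1552795031056
side 0.23 153 167 272 303 160.2425149700599 287.30838323353294
```

View pics/c.png

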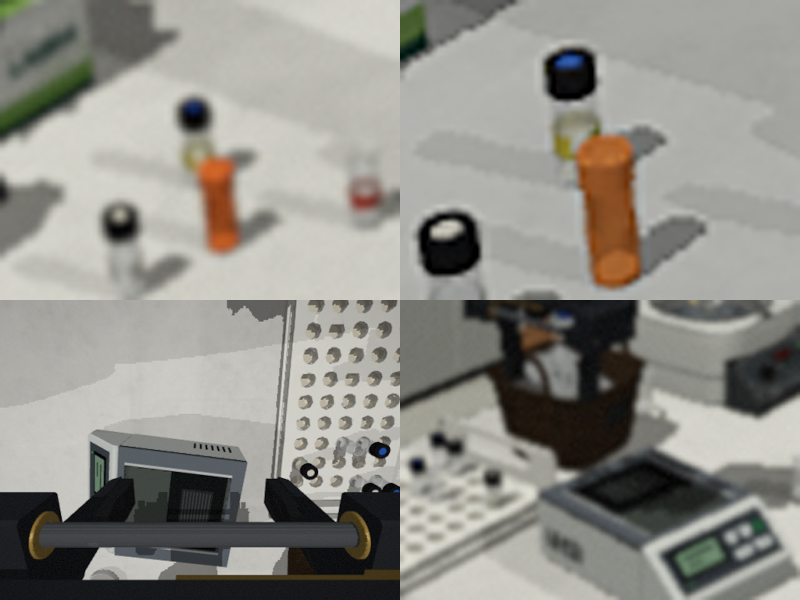

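The crop confirms it: blue-topped vial with yellow band at mosaic (570,75), orange look-alike at (608,210). The wrist view shows the reader with slightly turned deck. I move the wrist over it, turning so that the fingers close along the reader's y.

Call:
{"name": "play_rows", "arguments": {"translation": [[-0.03,0,0],[-0.04,-0.01,0],[-0.03,0,0],[0,0,0],[0,0,0],[0,0,0],[0,0,0],[0,0,0],[0,0,0],[0,0,0],[0,0,0],[0,0,0],[0,0,0]], "delta_rot": [[0,0,0],[0,0,0],[0,0,0],[0,0,-9],[0,0,-9],[0,0,-9],[0,0,-9],[0,0,-9],[0,0,-9],[0,0,-9],[0,0,-9],[0,0,-9],[0,0,0]], "grip": [-1,-1,-1,-1,-1,-1,-1,-1,-1,-1,-1,-1,-1], "squeeze": 10}}

```text
clock: 2.82
tool_pos: [0.615, -0.1003, 0.2573]
eef_rot: [0.079, 0.997, 0.0, -0.0]
contact_force: [1.0, -0.4, 0.2]
opening: 0.0
finger_force: 0.0
```

Run:
```python
from h import *
C=cal("wrist");w=r.snapshot("wrist");s=r.get_state();print(s["clock"],s["tool_pos"],R.from_quat(s["eef_rot"]).as_matrix().round(3).tolist(),C[2])
cv2.imwrite("pics/w1.png",w)
np.savez("w1.npz",K=C[0],M=C[1],e=C[2])
for t in("reader","cover_pad"):
  for d in r.silhouettes("wrist",t):
    m=d["pixels"];print(t,d["confidence"],m.sum())
    c=max(cv2.findContours(m.astype(np.uint8),0,2)[0],key=cv2.contourArea)
    q=cv2.boxPoints(cv2.minAreaRect(c));print(q.round(1).tolist(),[atz(C,u,.085).round(4).tolist() for u in q])
cv2.imwrite("pics/w1b.png",cv2.resize(w,(800,600),interpolation=cv2.INTER_CUBIC))
# vial from side/scene crops: cap top, box corners
S=cal("side");print("box corners",[atz(S,u,0).round(3) for u in((112,256),(155,237),(75,222))])
a=cv2.imread("pics/a.png");print(proj(cal("scene"),[.527,.281,.058]),proj(S,[.527,.281,.058]))
print("vial cap top tri",tri([(cal("scene"),(160+193/5,205+108/5)),(S,(150+170/5,230+60/5))]))
```

```text
2.875 [ 0.61499156 -0.10013823  0.2573469 ] [[-0.987, 0.16, -0.0], [0.16, 0.987, 0.0], [0.0, 0.0, -1.0]] [ 0.54300103 -0.08866842  0.38530983]
reader 0.87 40212
[[144.1999969482422, 5.400000095367432], [330.70001220703125, 0.5], [336.8999938964844, 233.0], [150.3000030517578, 237.89999389648438]] [[0.4482, -0.1708, 0.085], [0.4704, -0.0096, 0.085], [0.691, -0.0231, 0.085], [0.6644, -0.2221, 0.085]]
cover_pad 0.59 8761
[[181.6999969482422, 142.3000030517578], [301.8999938964844, 139.0], [304.0, 214.1999969482422], [183.6999969482422, 217.5]] [[0.5697, -0.1655, 0.085], [0.5855, -0.0484, 0.085], [0.664, -0.0555, 0.085], [0.6473, -0.1813, 0.085]]
box corners [array([0.685, 0.35 , 0.   ]), array([0.672, 0.245, 0.   ]), array([0.899, 0.322, 0.   ])]
[197.16433886 227.19592965] [182.40891163 243.1144727 ]
vial cap top tri [0.5185892  0.28270588 0.06485574]
```

View pics/w1b.png

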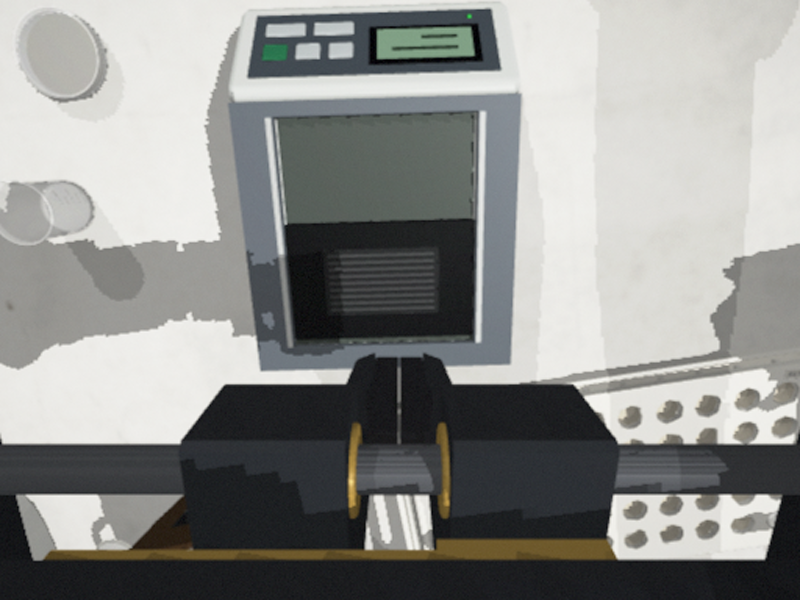

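The deck: back corners (261,370) and (511,364), front edge (231,103) to (520,95). The cover is the black area (288,222)–(476,343), pad (327–438, 247–312), cover nearly shut.

Run:
```python
from h import *
z=np.load("w1.npz");C=(z["K"],z["M"],z["e"])
P={n:atz(C,np.array(u)*.64-.18,.085) for n,u in dict(bl=(261,370),br=(511,364),fl=(231,103),fr=(520,95),c1=(288,222),c2=(473,220),c3=(476,341),c4=(292,345),p1=(327,249),p2=(437,248),p3=(438,311),p4=(328,313)).items()}
for n,p in P.items(): print(n,p.round(4))
d=P["br"]-P["bl"];yaw=np.arctan2(d[1],d[0])-np.pi/2;print("yaw back",np.degrees(yaw),np.linalg.norm(d))
for a,b in(("fl","bl"),("fr","br"),("c1","c4"),("c2","c3"),("p1","p4"),("p2","p3")):
  d=P[b]-P[a];print(a,b,np.degrees(np.arctan2(d[1],d[0])),np.linalg.norm(d))
for a,b in(("fl","fr"),("c1","c2"),("c4","c3"),("p1","p2"),("p4","p3")):
  d=P[b]-P[a];print(a,b,np.degrees(np.arctan2(d[1],d[0]))-90,np.linalg.norm(d))
print("pad c",np.mean([P[k] for k in("p1","p2","p3","p4")],0),"cover c",np.mean([P[k] for k in("c1","c2","c3","c4")],0), "back mid",(P["bl"]+P["br"])/2)
# deck height from scene+side+wrist: back-left etc via look_for
G=[]
for c in("side","scene"):
  r.snapshot(c);CC=cal(c)
  for d in r.silhouettes(c,"cover_pad")[:1]:
    m=d["pixels"];y,x=np.nonzero(m);G.append((CC,(x.mean(),y.mean())));print(c,d["confidence"],atz(CC,(x.mean(),y.mean()),.085))
G.append((C,np.mean([(288,222),(473,220),(476,341),(292,345)],0)*.64-.18));
print("tri",tri(G))
```

```text
bl [ 0.6659 -0.2041  0.085 ]
br [ 0.6891 -0.0337  0.085 ]
fl [ 0.4963 -0.1805  0.085 ]
fr [ 0.5191 -0.0123  0.085 ]
c1 [ 0.5697 -0.163   0.085 ]
c2 [ 0.5871 -0.048   0.085 ]
c3 [ 0.6684 -0.0555  0.085 ]
c4 [ 0.6513 -0.179   0.085 ]
p1 [ 0.5905 -0.1423  0.085 ]
p2 [ 0.6011 -0.0728  0.085 ]
p3 [ 0.6431 -0.0779  0.085 ]
p4 [ 0.6328 -0.1503  0.085 ]
yaw back -7.745816606935679 0.1720457091206043
fl bl -7.950390242061106 0.17119363846384758
fr br -7.1646808451298405 0.17129174620891177
c1 c4 -11.067422949802351 0.08307744278682055
c2 c3 -5.261584189021259 0.08163189073406386
p1 p4 -10.735880713081816 0.04305020725197537
p2 p3 -7.003397960072893 0.04233362697260257
fl fr -7.715298336779242 0.1696971538676898
c1 c2 -8.593691307909566 0.11635458218494964
c4 c3 -7.9016173444692015 0.12469414140756234
p1 p2 -8.68879822249184 0.07031709038607803
p4 p3 -8.134339379539384 0.07310339532566457
pad c [ 0.61689609 -0.11080876  0.085     ] cover c [ 0.61913135 -0.11134883  0.085     ] back mid [ 0.67749069 -0.11889583  0.085     ]
side 0.81 [ 0.61312198 -0.10617297  0.085     ]
scene 0.56 [ 0.61108026 -0.11202261  0.085     ]
tri [ 0.6163936  -0.11272251  0.08277828]
```

Call:
{"name": "play_rows", "arguments": {"translation": [[-0.0035,-0.0105,0.0],[0,0,0.04],[0,0,0.05],[0,0,0.035],[0,0,0.015],[0,0,0.006],[0,0,0]], "delta_rot": [[0,0,-1.5],[0,0,0],[0,0,0],[0,0,0],[0,0,0],[0,0,0],[0,0,0]], "grip": [-1,-1,-1,-1,-1,-1,-1]}}

```text
clock: 4.05
tool_pos: [0.6176, -0.1108, 0.1123]
eef_rot: [0.065, 0.998, 0.0, 0.001]
contact_force: [0.5, 0.1, 0.0]
opening: 0.004
finger_force: 0.0
```

Call:
{"name": "play_rows", "arguments": {"translation": [[0,0,0.001],[0,0,0.001],[0,0,0.001],[0,0,0.001],[0,0,0.001],[0,0,0]], "delta_rot": [[0,0,0],[0,0,0],[0,0,0],[0,0,0],[0,0,0],[0,0,0]], "grip": [-1,-1,-1,-1,-1,-1]}}

```text
clock: 4.8
tool_pos: [0.6168, -0.1109, 0.1063]
eef_rot: [0.065, 0.998, 0.0, -0.0]
contact_force: [-0.7, 0.2, 0.7]
opening: 0.003
finger_force: 0.0
```

Call:
{"name": "play_rows", "arguments": {"translation": [[0,0,0.0006],[0,0,0.0006],[0,0,0.0006],[0,0,0]], "delta_rot": [[0,0,0],[0,0,0],[0,0,0],[0,0,0]], "grip": [-1,-1,-1,-1]}}

```text
clock: 5.3
tool_pos: [0.6168, -0.1109, 0.1046]
eef_rot: [0.065, 0.998, 0.0, -0.0]
contact_force: [0.7, 0.2, -0.7]
opening: 0.002
finger_force: 0.0
```

Call:
{"name": "play_rows", "arguments": {"translation": [[0,0,0.0006],[0,0,0]], "delta_rot": [[0,0,0],[0,0,0]], "grip": [-1,-1]}}

```text
clock: 5.55
tool_pos: [0.6169, -0.1109, 0.1042]
eef_rot: [0.065, 0.998, 0.0, 0.0]
contact_force: [-0.7, -0.6, 1.1]
opening: 0.009
finger_force: 1.0
```

Call:
{"name": "play_rows", "arguments": {"translation": [[0,0,0.0008],[0,0,0]], "delta_rot": [[0,0,0],[0,0,0]], "grip": [-1,-1]}}

```text
clock: 5.8
tool_pos: [0.6169, -0.1109, 0.1042]
eef_rot: [0.065, 0.998, -0.0, 0.0]
contact_force: [-2.2, -1.1, 7.3]
opening: 0.007
finger_force: 3.8
```

Call:
{"name": "play_rows", "arguments": {"translation": [[0,0,0.0008],[0,0,0]], "delta_rot": [[0,0,0],[0,0,0]], "grip": [-1,-1]}}

```text
clock: 6.05
tool_pos: [0.6169, -0.1108, 0.1041]
eef_rot: [0.065, 0.998, -0.0, 0.0]
contact_force: [-3.1, 0.2, 13.4]
opening: 0.005
finger_force: 6.4
```

Call:
{"name": "play_rows", "arguments": {"translation": [[0.001,0,0.0002],[0.002,0,0],[0.003,0,0],[0.004,0,0],[0.004,0,0],[0.004,0,0]], "delta_rot": [[0,0,0],[0,0,0],[0,0,0],[0,0,0],[0,0,0],[0,0,0]], "grip": [-1,-1,-1,-1,-1,-1]}}

```text
clock: 6.8
tool_pos: [0.6031, -0.1084, 0.1042]
eef_rot: [0.065, 0.998, 0.001, 0.005]
contact_force: [5.2, -1.1, 6.8]
opening: 0.003
finger_force: 2.9
```

Call:
{"name": "play_rows", "arguments": {"translation": [[0,0,0.0006],[0,0,0.0003]], "delta_rot": [[0,0,0],[0,0,0]], "grip": [-1,-1]}}

```text
clock: 7.05
tool_pos: [0.6026, -0.1083, 0.1041]
eef_rot: [0.065, 0.998, 0.0, 0.004]
contact_force: [1.5, -1.0, 15.3]
opening: 0.007
finger_force: 7.3
```

Call:
{"name": "play_rows", "arguments": {"translation": [[0.002,0,0],[0.003,0,0],[0.003,0,0]], "delta_rot": [[0,0,0],[0,0,0],[0,0,0]], "grip": [-1,-1,-1]}}

```text
clock: 7.42
tool_pos: [0.5962, -0.1075, 0.1041]
eef_rot: [0.066, 0.998, 0.0, 0.006]
contact_force: [5.4, -1.1, 9.8]
opening: 0.007
finger_force: 5.1
```

Call:
{"name": "play_rows", "arguments": {"translation": [[0.002,0,0.0005],[0.003,0,0],[0.003,0,0.0001],[0.003,0,0]], "delta_rot": [[0,0,0],[0,0,0],[0,0,0],[0,0,0]], "grip": [-1,-1,-1,-1]}}

```text
clock: 7.92
tool_pos: [0.5859, -0.1061, 0.1041]
eef_rot: [0.066, 0.998, 0.0, 0.007]
contact_force: [5.3, -1.5, 13.6]
opening: 0.007
finger_force: 6.9
```

Run:
```python
from h import *
C=cal("wrist");w=r.snapshot("wrist");s=r.get_state();print(s["clock"],s["tool_pos"],s["contact_force"])
np.savez("w2.npz",K=C[0],M=C[1],e=C[2])
for P in([.6211,-.1112,.085],[.5616+.021*.991,-.1032-.134*.021,.085]): print(proj(C,P))
cv2.imwrite("pics/w2.png",cv2.resize(w,(640,480)))
```

```text
7.975 [ 0.58548846 -0.10599173  0.10411598] [ 5.04016777 -1.51910806 14.18661204]
[253.90939144 300.50213701]
[253.87603188 237.67800692]
```

View pics/w2.png

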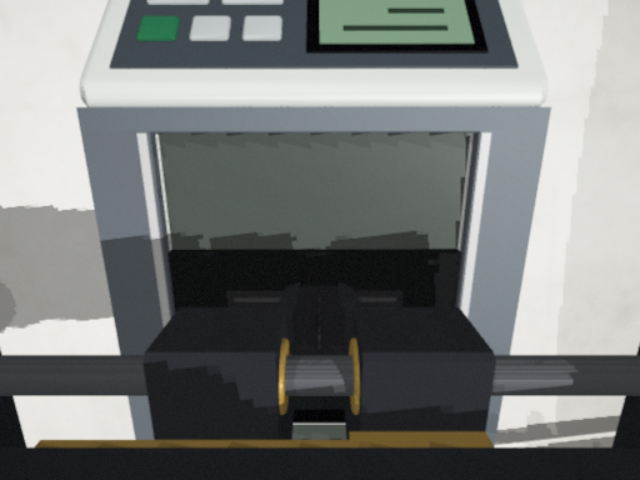

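The cover's front edge is at (315,250) of 640x480; compute its travel.

```bash
cat >> h.py <<'E'
O=np.array([.5616,-.1032,0.]);YAW=np.radians(-7.7);U=np.array([np.cos(YAW),np.sin(YAW),0]);V=np.array([-np.sin(YAW),np.cos(YAW),0])
def rd(p):
  d=np.array(p)-O;return (np.array([d@U,d@V])*1000).round(1)
E
python3 - <<'E'
from h import *
z=np.load("w2.npz");C=(z["K"],z["M"],z["e"])
print("edge",rd(atz(C,(250,200),.085)),"deck front",rd(atz(C,(251,85.5),.085)),"well front",rd(atz(C,(251,107),.085)))
z=np.load("w1.npz");C1=(z["K"],z["M"],z["e"])
print("edge before",rd(atz(C1,(243.5,141.3),.085)),"deck front",rd(atz(C1,(240,63.2),.085)),"well front",rd(atz(C1,(240,72.5),.085)))
print(rd([.6169,-.1109,0]),rd(r.get_state()["tool_pos"]))
E
```

```text
edge [-0. -2.] deck front [-55.   -1.4] well front [-45.6  -1.4]
edge before [17.   0.2] deck front [-54.3  -0.4] well front [-46.3  -0.8]
[55.8 -0.2] [24.   0.4]
```

Call:
{"name": "play_rows", "arguments": {"translation": [[0.002,0,0.0002],[0.003,0,0.0],[0.003,0,0.0001],[0.003,0,0],[0.003,0,0],[0.003,0,0]], "delta_rot": [[0,0,0],[0,0,0],[0,0,0],[0,0,0],[0,0,0],[0,0,0]], "grip": [-1,-1,-1,-1,-1,-1]}}

```text
clock: 8.72
tool_pos: [0.5695, -0.1039, 0.1041]
eef_rot: [0.066, 0.998, 0.0, 0.007]
contact_force: [4.6, -1.0, 16.2]
opening: 0.003
finger_force: 8.2
```

```bash
cat >> h.py <<'E'
def edge(n):
  # cover front edge from wrist picture along reader y=+-20..35 columns, dark step
  C=cal("wrist");w=r.snapshot("wrist");cv2.imwrite(f"pics/{n}.png",w);g=cv2.cvtColor(w,6).astype(float);out=[]
  for y in(-.045,-.04,-.035,-.03,.03,.035,.04,.045):
    xs=np.arange(-.05,.03,.0005);v=[]
    for x in xs:
      u=proj(C,O+U*x+V*y+[0,0,.085]);v.append(g[int(round(u[1]))%384,int(round(u[0]))%512])
    v=cv2.GaussianBlur(np.array(v)[None],(9,1),0)[0];out.append((1000*xs[np.argmin(np.diff(v)[12:])+12]).round(1))
  s=r.get_state();print("edges",out,"tcp",rd(s["tool_pos"]),s["tool_pos"].round(4),s["contact_force"].round(1),s["clock"])
E
python3 -c "
from h import *
edge('w3')"
```

```text
edges [np.float64(-17.0), np.float64(-17.0), np.float64(-17.0), np.float64(-17.5), np.float64(-17.5), np.float64(-17.5), np.float64(-24.5), np.float64(-17.5)] tcp [7.5 0.3] [ 0.569  -0.1039  0.1041] [ 4.9 -2.8 16.8] 8.775
```

Call:
{"name": "play_rows", "arguments": {"translation": [[0.003,0,0],[0.003,0,0.0],[0.003,0,0],[0.003,0,0],[0.003,0,0],[0.003,0,0],[0.003,0,0]], "delta_rot": [[0,0,0],[0,0,0],[0,0,0],[0,0,0],[0,0,0],[0,0,0],[0,0,0]], "grip": [-1,-1,-1,-1,-1,-1,-1]}}

```text
clock: 9.65
tool_pos: [0.5488, -0.1012, 0.104]
eef_rot: [0.066, 0.998, 0.0, 0.007]
contact_force: [4.2, -2.2, 19.2]
opening: 0.007
finger_force: 9.1
```

Call:
{"name": "play_rows", "arguments": {"translation": [[0.002,0,0],[0.002,0,0.0]], "delta_rot": [[0,0,0],[0,0,0]], "grip": [-1,-1]}}

```text
clock: 9.9
tool_pos: [0.5449, -0.1007, 0.104]
eef_rot: [0.066, 0.998, 0.0, 0.007]
contact_force: [4.9, -2.3, 18.3]
opening: 0.007
finger_force: 9.3
```

Call:
{"name": "play_rows", "arguments": {"translation": [[0.002,0,0],[0.002,0,0.0]], "delta_rot": [[0,0,0],[0,0,0]], "grip": [-1,-1]}}

```text
clock: 10.15
tool_pos: [0.5414, -0.1002, 0.1041]
eef_rot: [0.066, 0.998, 0.0, 0.008]
contact_force: [8.6, -2.5, 14.7]
opening: 0.006
finger_force: 7.6
```

```bash
python3 -c "
from h import *
edge('w4')"
```

```text
edges [np.float64(13.5), np.float64(18.0), np.float64(-22.0), np.float64(-22.0), np.float64(-22.0), np.float64(-38.0), np.float64(-44.0), np.float64(-39.0)] tcp [-20.4   0.2] [ 0.5414 -0.1003  0.104 ] [ 6.4 -1.8 17.3] 10.2
```

Call:
{"name": "play_rows", "arguments": {"translation": [[0.0015,0,0],[0,0,-0.003],[0,0,-0.01],[0,0,-0.03],[-0.03,0,-0.05],[-0.04,0,-0.05],[0,0,0],[0,0,0]], "delta_rot": [[0,0,0],[0,0,0],[0,0,0],[0,0,0],[0,0,0],[0,0,0],[0,0,0],[0,0,0]], "grip": [-1,-1,-1,-1,-1,-1,-1,-1]}}

```text
clock: 11.2
tool_pos: [0.5999, -0.1089, 0.2413]
eef_rot: [0.065, 0.998, -0.0, -0.001]
contact_force: [-0.2, -0.3, 0.1]
opening: 0.007
finger_force: 0.0
```

Run:
```python
from h import *
C=cal("wrist");w=r.snapshot("wrist");s=r.get_state();print(s["clock"],s["tool_pos"],rd(s["tool_pos"]),R.from_quat(s["eef_rot"]).as_matrix().round(4).tolist())
np.savez("w5.npz",K=C[0],M=C[1],e=C[2])
u=proj(C,O+U*.06+[0,0,.043]);print(u)
x0,y0=int(u[0])-80,int(u[1])-75;print(x0,y0)
cv2.imwrite("pics/w5.png",cv2.resize(w[y0:y0+120,x0:x0+160],(800,600),interpolation=cv2.INTER_CUBIC))
cv2.imwrite("pics/w5f.png",w)
```

```text
11.25 [ 0.59937709 -0.10891005  0.24075273] [38.2 -0.6] [[-0.9915, 0.1298, -0.0044], [0.1298, 0.9915, -0.0002], [0.0043, -0.0007, -1.0]]
[255.11828878 189.65535313]
175 114
```

View pics/w5.png

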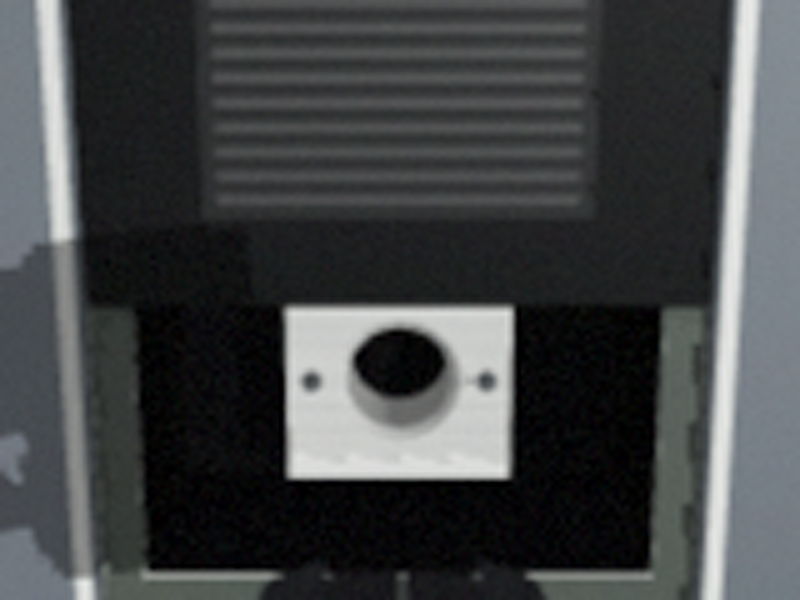

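The bore mouth centre is at (403,378) of the crop, diameter ~111 px; the cover's back edge at row 303.

Run:
```python
from h import *
z=np.load("w5.npz");C=(z["K"],z["M"],z["e"])
f=lambda x,y:(175+x/5-.4,114+y/5-.4)
b=atz(C,f(403,378),.043);print("bore",b,rd(b),"diam",np.linalg.norm(atz(C,f(348,378),.043)-atz(C,f(459,378),.043)))
for n,u,h in(("cover back edge",(400,303),.085),("comp back edge",(400,572),.085),("cl",(138,450),.085),("cr",(660,450),.085),("padback",(400,217),.085),("rails",(60,300),.085),("railr",(742,300),.085)): print(n,rd(atz(C,f(*u),h)))
# second view for height: scene camera silhouettes of seat
for c in("scene","side"):
  r.snapshot(c)
  CC=cal(c);print(c,[(np.round(d["point"],3).tolist(),round(d["confidence"],2)) for d in r.look_for(c,"cover_pad")],proj(CC,O+U*.06+[0,0,.043]))
```

```text
bore [ 0.62054648 -0.11107919  0.043     ] [59.5  0.1] diam 0.02479398548784587
cover back edge [32.5 -0.6]
comp back edge [88.2 -0.5]
cl [ 62.4 -52.3]
cr [62.1 50.8]
padback [15.9 -0.7]
rails [ 32.1 -65.8]
railr [31.8 65. ]
scene [([0.553, -0.101, 0.087], 0.84)] [257.94672341 174.85173622]
side [([0.555, -0.1, 0.085], 0.98)] [261.1652633  178.42844119]
```

Call:
{"name": "play_rows", "arguments": {"translation": [[0.0155,0.047,0],[0.0155,0.047,0],[0.0155,0.047,0],[0.0155,0.047,0],[0.0155,0.047,0],[0.0155,0.047,0],[0.0155,0.047,0],[0.0155,0.047,0],[0,0,0],[0,0,0]], "delta_rot": [[0,0,0],[0,0,0],[0,0,0],[0,0,0],[0,0,0],[0,0,0],[0,0,0],[0,0,0],[0,0,0],[0,0,0]], "grip": [-1,-1,-1,-1,0,0,0,0,0,0]}}

```text
clock: 12.7
tool_pos: [0.5275, 0.279, 0.2416]
eef_rot: [0.065, 0.998, -0.001, -0.0]
contact_force: [0.0, -0.6, -0.1]
opening: 0.504
finger_force: 0.0
```

Run:
```python
from h import *
C=cal("wrist");w=r.snapshot("wrist");s=r.get_state();print(s["clock"],s["tool_pos"],R.from_quat(s["eef_rot"]).as_matrix().round(4).tolist(),s["opening"])
np.savez("w6.npz",K=C[0],M=C[1],e=C[2]);print(C[2])
for d in r.look_for("wrist","yellow_vial"): print(d["point"],d["confidence"])
for d in r.silhouettes("wrist","yellow_vial"):
    y,x=np.nonzero(d["pixels"]);print(d["confidence"],x.min(),x.max(),y.min(),y.max())
print(proj(C,[.527,.281,.058]))
cv2.imwrite("pics/w6.png",w);cv2.imwrite("pics/w6b.png",cv2.resize(w,(800,600),interpolation=cv2.INTER_CUBIC))
```

```text
12.75 [0.52793294 0.27819325 0.24165052] [[-0.9912, 0.1322, -0.0005], [0.1322, 0.9912, -0.0022], [0.0002, -0.0023, -1.0]] 0.5009470400691112
[0.45527915 0.2888861  0.36966312]
[0.4731, 0.3107, 0.0591] 0.7
[0.5293, 0.2723, 0.0598] 0.68
0.79 241 261 158 186
0.76 267 288 107 128
[256.76435997 172.9655224 ]
```

View pics/w6b.png

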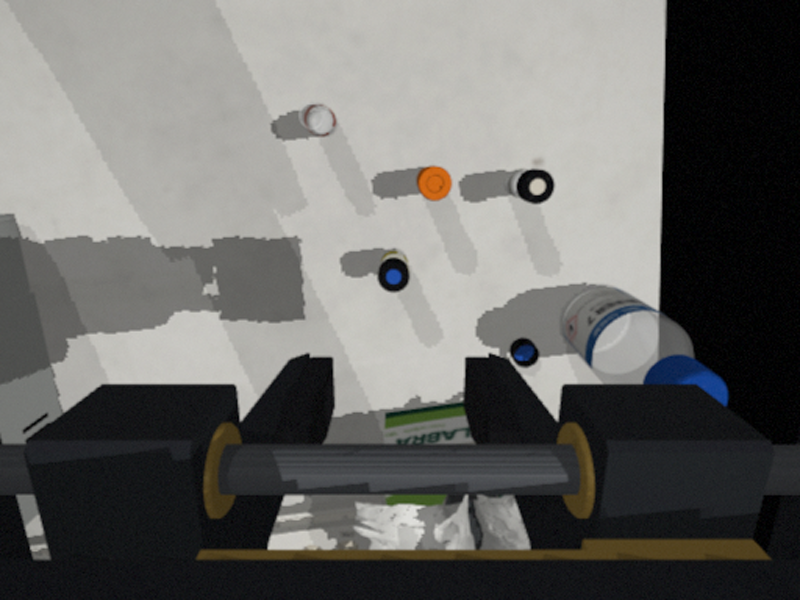

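The blue-topped vial's cap centre is at (394,275); orange at (434,183); white at (535,186); a tall bottle, cap around (685,380). Fingers clear them all; check the bottle.

Run:
```python
from h import *
z=np.load("w6.npz");C=(z["K"],z["M"],z["e"])
f=lambda x,y:(x*.64-.18,y*.64-.18)
v=atz(C,f(394,274.5),.058);print("vial",v)
S=cal("side");b=(183.0,242.3)  # cap top middle in side
print("side@.058",atz(S,(150+171/5,230+62/5),.058))
t=tri([(C,f(394,275)),(S,(150+171/5-.4,230+62/5-.4))]);print("tri",t)
print("diam",np.linalg.norm(atz(C,f(378,274),.055)-atz(C,f(409.5,274),.055)))
# bottle: side view base (150,465)/800 ; cap top (133,355)
print("bottle base",atz(S,f(152,462),0),"left edge (tool side)",atz(S,f(122,450),0),atz(S,f(175,455),0))
print("cap tri",tri([(C,f(690,378)),(S,f(133,360))]))
s=r.get_state();p=s["tool_pos"];M=R.from_quat(s["eef_rot"]).as_matrix();d=v-p;d[2]=0;print("move in tool",M.T@d,p)
```

```text
vial [0.52904773 0.27565047 0.058     ]
side@.058 [0.52605758 0.27706542 0.058     ]
tri [0.52954863 0.27541107 0.05675028]
diam 0.021423444373934373
bottle base [5.93472537e-01 4.38619190e-01 5.55111512e-17] left edge (tool side) [6.43430838e-01 4.49029743e-01 5.55111512e-17] [0.58249364 0.41511967 0.        ]
cap tri [0.59059687 0.43141482 0.13681902]
move in tool [-1.12126592e-03 -2.23827784e-03  3.70603131e-06] [0.5282344  0.27801809 0.24190314]
```

Call:
{"name": "play_rows", "arguments": {"translation": [[-0.001,-0.0022,0.02],[0,0,0.04],[0,0,0.04],[0,0,0.04],[0,0,0.03],[0,0,0.015],[0,0,0.009],[0,0,0],[0,0,0]], "delta_rot": [[0,0,0],[0,0,0],[0,0,0],[0,0,0],[0,0,0],[0,0,0],[0,0,0],[0,0,0],[0,0,0]], "grip": [0,0,0,0,0,0,0,0,0]}}

```text
clock: 13.98
tool_pos: [0.529, 0.2782, 0.0492]
eef_rot: [0.066, 0.998, 0.001, 0.001]
contact_force: [0.1, 0.3, -0.4]
opening: 0.501
finger_force: 0.0
```

Call:
{"name": "play_rows", "arguments": {"translation": [[0,0,0],[0,0,0],[0,0,0],[0,0,0],[0,0,0]], "delta_rot": [[0,0,0],[0,0,0],[0,0,0],[0,0,0],[0,0,0]], "grip": [-0.3,-0.5,-0.7,-0.8,-0.8], "squeeze": 10}}

```text
clock: 14.6
tool_pos: [0.5284, 0.2778, 0.0484]
eef_rot: [0.065, 0.998, 0.0, 0.0]
contact_force: [-0.1, -0.2, 1.1]
opening: 0.217
finger_force: 9.7
```

Call:
{"name": "play_rows", "arguments": {"translation": [[0,0,-0.01],[0,0,-0.03],[0,0,-0.05],[0,0,-0.05],[-0.0128,-0.0343,0],[-0.0178,-0.0467,0],[-0.0178,-0.0467,0],[-0.0178,-0.0467,0],[-0.0178,-0.0467,0],[-0.0178,-0.0467,0],[-0.0178,-0.0467,0],[-0.0128,-0.035,0],[-0.009,-0.0238,0],[0,0,0],[0,0,0]], "delta_rot": [[0,0,0],[0,0,0],[0,0,0],[0,0,0],[0,0,0],[0,0,0],[0,0,0],[0,0,0],[0,0,0],[0,0,0],[0,0,0],[0,0,0],[0,0,0],[0,0,0],[0,0,0]], "grip": [-0.8,-0.8,-0.8,-0.8,-0.8,-0.8,-0.8,-0.8,-0.8,-0.8,-0.8,-0.8,-0.8,-0.8,-0.8]}}

```text
clock: 16.48
tool_pos: [0.6195, -0.1088, 0.1886]
eef_rot: [0.064, 0.998, 0.001, -0.0]
contact_force: [0.4, 0.5, 0.5]
opening: 0.22
finger_force: 9.7
```

Run:
```python
from h import *
C=cal("wrist");w=r.snapshot("wrist");s=r.get_state();M=R.from_quat(s["eef_rot"]).as_matrix();print(s["clock"],s["tool_pos"],M.round(4).tolist(),s["opening"],s["finger_force"])
np.savez("w7.npz",K=C[0],M=C[1],e=C[2],p=s["tool_pos"],T=M)
print("cap top proj",proj(C,s["tool_pos"]+[0,0,.010]),"bottom",proj(C,s["tool_pos"]-[0,0,.048]),"bore",proj(C,[.6205,-.1111,.043]))
a=r.snapshot("side");u=proj(cal("side"),s["tool_pos"]).astype(int);print(u)
up=lambda m:cv2.resize(m,(400,400),interpolation=cv2.INTER_CUBIC)
u2=proj(C,s["tool_pos"]+[0,0,.01]).astype(int);print(u2)
cv2.imwrite("pics/w7.png",np.hstack([up(w[u2[1]-75:u2[1]+25,u2[0]-50:u2[0]+50]),up(a[u[1]-40:u[1]+40,u[0]-40:u[0]+40])]))
```

```text
16.525 [ 0.61957861 -0.10840406  0.18860977] [[-0.9918, 0.1277, 0.0], [0.1277, 0.9918, 0.0015], [0.0002, 0.0015, -1.0]] 0.2186168027794735 9.679364059120417
cap top proj [255.65506529 273.99578973] bottom [255.18914397 223.23335479] bore [252.07955471 184.19577031]
[260 131]
[255 273]
```

View pics/w7.png

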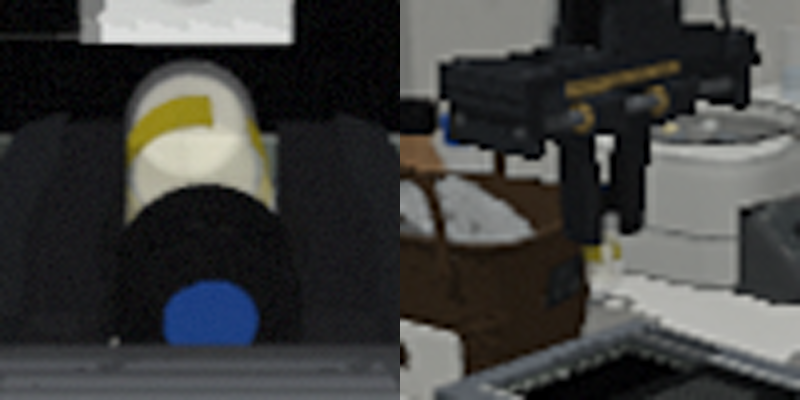

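Left: vial in the fingers, cap blue at crop (210,318), bottom arc at (190,60), maybe slightly tilted. I overlay an upright model to check.

Run:
```python
from h import *
C=cal("wrist");w=r.snapshot("wrist");s=r.get_state();p=s["tool_pos"];M=R.from_quat(s["eef_rot"]).as_matrix();print(p)
cv2.imwrite("pics/w8raw.png",w);np.savez("w8.npz",K=C[0],M=C[1],e=C[2],p=p,T=M)
x0,y0,k=195,190,6
m=cv2.resize(w[y0:y0+100,x0:x0+120],(720,600),interpolation=cv2.INTER_CUBIC)
t=np.linspace(0,2*np.pi,60)
for rr,z,col in((.010,.048,(0,0,255)),(.0105,-.010,(0,255,0)),(.0105,.004,(255,0,255))):
  pts=[((proj(C,p+M@[rr*np.cos(a),rr*np.sin(a),z])-[x0,y0]+.5)*k) for a in t]
  cv2.polylines(m,[np.int32(pts)],True,col,1)
cv2.imwrite("pics/w8.png",m)
```

```text
[ 0.61969624 -0.10865829  0.18854479]
```

View pics/w8.png

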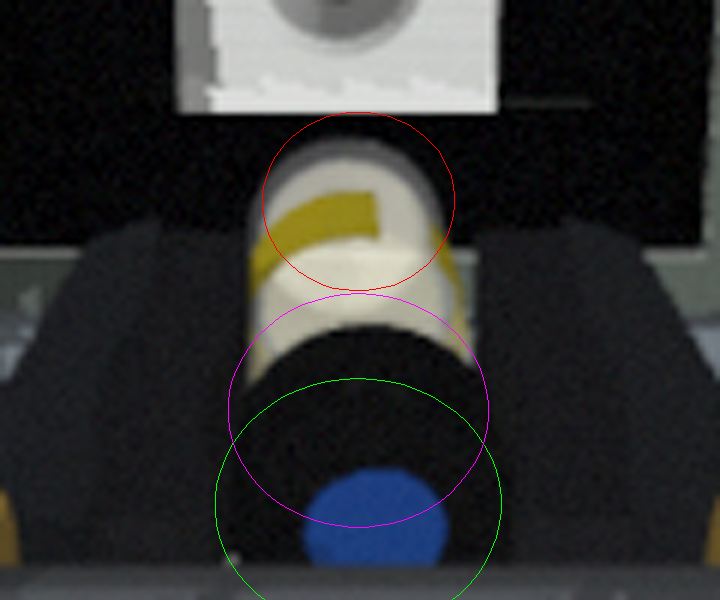

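Run:
```python
from h import *
z=np.load("w8.npz");C=(z["K"],z["M"],z["e"]);p=z["p"];T=z["T"]
f=lambda x,y:(195+x/6-.5,190+y/6-.5)
n=atz(C,f(348,137),p[2]-.048);b=n+T@[-.010,0,0];c=atz(C,f(375,532),p[2]+.010)
c2=atz(C,f(375,468),p[2]+.010)
for k,v in(("bottom ctr",b),("cap ctr",c),("blue near edge",c2),("blue w",None)):
  if v is not None: print(k,v.round(4),"tool",((T.T@(v-p))*1000).round(2))
print("blue diam",np.linalg.norm(atz(C,f(304,530),p[2]+.01)-atz(C,f(448,530),p[2]+.01)))
print("block back edge now",rd(atz(C,f(338,113),.043)),"block sides",rd(atz(C,f(212,100),.043)),rd(atz(C,f(498,100),.043)))
z=np.load("w5.npz");D=(z["K"],z["M"],z["e"]);g=lambda x,y:(175+x/5-.4,114+y/5-.4)
print("block w5",rd(atz(D,g(400,480),.043)),rd(atz(D,g(287,470),.043)),rd(atz(D,g(513,470),.043)))
print("bottom to bore in tool",(T.T@(np.array([.6205,-.1111,.043])-b)*1000).round(2))
print("block edge tri height",tri([(C,f(338,113)),(D,g(400,480))]))
```

```text
bottom ctr [ 0.6223 -0.11    0.1405] tool [-2.72 -1.08 48.  ]
cap ctr [ 0.6219 -0.1077  0.1985] tool [ -2.04   1.23 -10.  ]
blue near edge [ 0.6166 -0.107   0.1985] tool [  3.26   1.23 -10.  ]
blue diam 0.01060163370563148
block back edge now [83.4 -0.7] block sides [ 81.3 -20.7] [81.1 24.7]
block w5 [83.6 -0.5] [ 81.3 -26.2] [81.2 25.2]
bottom to bore in tool [ 1.6  -1.38 97.54]
block edge tri height [ 0.63682625 -0.11389858  0.06394169]
```

Call:
{"name": "play_rows", "arguments": {"translation": [[0.0016,-0.0032,0],[0,0,0],[0,-0.0008,0.02],[0,-0.0012,0.03],[0,-0.001,0.025],[0,-0.0006,0.0145],[0,0,0],[0,0,0]], "delta_rot": [[-2.2,0,0],[0,0,0],[0,0,0],[0,0,0],[0,0,0],[0,0,0],[0,0,0],[0,0,0]], "grip": [-0.8,-0.8,-0.8,-0.8,-0.8,-0.8,-0.8,-0.8]}}

```text
clock: 17.62
tool_pos: [0.6184, -0.1137, 0.0993]
eef_rot: [0.065, 0.998, 0.019, 0.002]
contact_force: [0.6, -0.9, -0.8]
opening: 0.218
finger_force: 9.7
```

Run:
```python
from h import *
C=cal("wrist");w=r.snapshot("wrist");s=r.get_state();p=s["tool_pos"];M=R.from_quat(s["eef_rot"]).as_matrix();print(p,M.round(4).tolist(),s["contact_force"])
cv2.imwrite("pics/w9raw.png",w)
b0=np.array([.6205,-.1111,.043])
ax=M@np.array([0,-.0384,.9993]) # vial down axis
b=p+M@[-.0024,.0008,0]+ax*.048
print("pred bottom",b,"axis",ax,"bore-bottom tool",(M.T@(b0-b)*1000).round(2))
x0,y0,k=195,150,5
m=cv2.resize(w[y0:y0+120,x0:x0+120],(600,600),interpolation=cv2.INTER_CUBIC)
t=np.linspace(0,2*np.pi,60)
for c,rr,col in((b,.010,(0,0,255)),(b0,.01175,(0,255,0))):
  cv2.polylines(m,[np.int32([(proj(C,c+[rr*np.cos(a),rr*np.sin(a),0])-[x0,y0]+.5)*k for a in t])],True,col,1)
cv2.imwrite("pics/w9.png",m)
```

```text
[ 0.61856519 -0.11375097  0.09958456] [[-0.9915, 0.1303, 0.0069], [0.1305, 0.9907, 0.0381], [-0.0019, 0.0387, -0.9992]] [ 0.20452808  0.06313601 -0.406339  ]
pred bottom [ 0.62114046 -0.11326966  0.05161832] axis [ 1.90725102e-03  3.88036863e-05 -1.00003570e+00] bore-bottom tool [0.93 1.73 8.69]
```

View pics/w9.png

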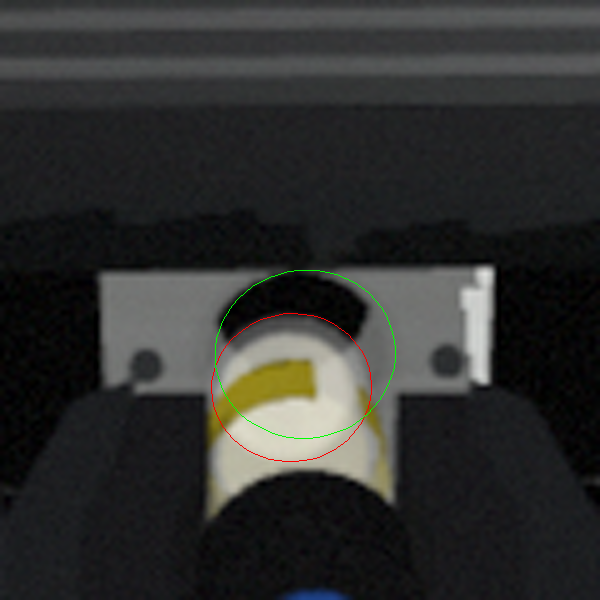

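Screws at (146,364) and (447,360) put the bore centre at (297,361); the vial's bottom arc peaks at (295,323). I work out the difference directly in this picture.

Run:
```python
from h import *
C=cal("wrist");s=r.get_state();p=s["tool_pos"];M=R.from_quat(s["eef_rot"]).as_matrix()
f=lambda x,y:(195+x/5-.5,150+y/5-.5)
Rz=np.array([U,V,[0,0,1]])
zb=p[2]-.048
b=atz(C,f(296,322.5),zb)+U*.010
for n,u in(("screws",(296.5,362)),("blocksides",(296,362)),("mouthtop",(297,276))):
  o=atz(C,f(*u),.043)
  if n=="mouthtop":o=o+U*.01175
  print(n,o.round(4),"bore-bottom reader mm",(Rz@(o-b)*1000).round(2))
c=atz(C,f(320,590),p[2]+.01)-U*-.0053;print("cap",(Rz@(c-b)*1000).round(2))
print("sides",[rd(atz(C,f(x,362),.043)) for x in(100,492,146,447,217,378)],"block front edge",rd(atz(C,f(297,270),.043)), "tool z",p[2])
```

```text
screws [ 0.6215 -0.1125  0.043 ] bore-bottom reader mm [-1.22  0.38 -8.58]
blocksides [ 0.6215 -0.1125  0.043 ] bore-bottom reader mm [-1.22  0.32 -8.58]
mouthtop [ 0.6214 -0.1124  0.043 ] bore-bottom reader mm [-1.34  0.43 -8.58]
cap [-1.86e+00  1.00e-02  5.80e+01]
sides [array([ 60.2, -26.7]), array([61. , 24.5]), array([ 60.3, -20.7]), array([60.9, 18.6]), array([ 60.4, -11.5]), array([60.7,  9.5])] block front edge [47.9 -1.1] tool z 0.09958456233449686
```

Call:
{"name": "play_rows", "arguments": {"translation": [[0.0013,0.0004,0],[0,0,0],[0,-0.0001,0.003],[0,-0.0001,0.003],[0,-0.0001,0.003],[0,-0.0001,0.003],[0,-0.0001,0.002],[0,0,0]], "delta_rot": [[0,0,0],[0,0,0],[0,0,0],[0,0,0],[0,0,0],[0,0,0],[0,0,0],[0,0,0]], "grip": [-0.8,-0.8,-0.8,-0.8,-0.8,-0.8,-0.8,-0.8]}}

```text
clock: 18.68
tool_pos: [0.6165, -0.1132, 0.0844]
eef_rot: [0.065, 0.998, 0.019, 0.001]
contact_force: [0.8, -0.6, -1.0]
opening: 0.221
finger_force: 9.7
```

Call:
{"name": "play_rows", "arguments": {"translation": [[0,-0.0001,0.003],[0,-0.0001,0.003],[0,-0.0001,0.003],[0,-0.0001,0.003],[0,0,0]], "delta_rot": [[0,0,0],[0,0,0],[0,0,0],[0,0,0],[0,0,0]], "grip": [-0.8,-0.8,-0.8,-0.8,-0.8]}}

```text
clock: 19.3
tool_pos: [0.6165, -0.1132, 0.0724]
eef_rot: [0.065, 0.998, 0.019, 0.001]
contact_force: [1.1, 0.7, -1.1]
opening: 0.217
finger_force: 9.7
```

Call:
{"name": "play_rows", "arguments": {"translation": [[0,-0.0001,0.0015],[0,0,0.0015],[0,-0.0001,0.001],[0,0,0]], "delta_rot": [[0,0,0],[0,0,0],[0,0,0],[0,0,0]], "grip": [-0.8,-0.8,-0.8,-0.8]}}

```text
clock: 19.8
tool_pos: [0.6167, -0.1132, 0.0686]
eef_rot: [0.065, 0.998, 0.019, 0.001]
contact_force: [1.7, 0.6, -0.5]
opening: 0.223
finger_force: 9.7
```

Call:
{"name": "play_rows", "arguments": {"translation": [[0,0,0.0008],[0,0,0.0007],[0,0,0]], "delta_rot": [[0,0,0],[0,0,0],[0,0,0]], "grip": [-0.8,-0.8,-0.8]}}

```text
clock: 20.18
tool_pos: [0.6167, -0.1132, 0.0672]
eef_rot: [0.065, 0.998, 0.019, 0.001]
contact_force: [2.3, 1.2, 0.4]
opening: 0.224
finger_force: 9.7
```

Call:
{"name": "play_rows", "arguments": {"translation": [[0,0,0.0005],[0,0,0]], "delta_rot": [[0,0,0],[0,0,0]], "grip": [-0.8,-0.8]}}

```text
clock: 20.42
tool_pos: [0.6167, -0.1132, 0.0667]
eef_rot: [0.065, 0.998, 0.019, 0.001]
contact_force: [0.5, 1.0, 1.3]
opening: 0.217
finger_force: 9.7
```

Call:
{"name": "play_rows", "arguments": {"translation": [[0,0,0.0005],[0,0,0]], "delta_rot": [[0,0,0],[0,0,0]], "grip": [-0.8,-0.8]}}

```text
clock: 20.68
tool_pos: [0.6167, -0.1132, 0.0662]
eef_rot: [0.065, 0.998, 0.019, 0.001]
contact_force: [1.9, 0.9, 0.7]
opening: 0.223
finger_force: 9.7
```

Call:
{"name": "play_rows", "arguments": {"translation": [[0,0,0.0004],[0,0,0]], "delta_rot": [[0,0,0],[0,0,0]], "grip": [-0.8,-0.8]}}

```text
clock: 20.92
tool_pos: [0.6168, -0.1132, 0.066]
eef_rot: [0.065, 0.998, 0.019, 0.002]
contact_force: [1.0, 0.5, 2.8]
opening: 0.217
finger_force: 9.8
```

Call:
{"name": "play_rows", "arguments": {"translation": [[0,0,0.0004],[0,0,0]], "delta_rot": [[0,0,0],[0,0,0]], "grip": [-0.8,-0.8]}}

```text
clock: 21.18
tool_pos: [0.617, -0.1134, 0.0659]
eef_rot: [0.065, 0.998, 0.019, 0.002]
contact_force: [0.9, 0.1, 5.7]
opening: 0.224
finger_force: 9.8
```

Call:
{"name": "play_rows", "arguments": {"translation": [[0,0,0],[0,0,0],[0,0,0],[0,0,0],[0,0,0],[0,0.0001,-0.003],[0,0.0002,-0.006],[0,0.0006,-0.015],[0,0.0012,-0.03],[0,0.0015,-0.04],[0.01,0.001,-0.04],[0.01,0,-0.04],[0,0,0],[0,0,0]], "delta_rot": [[0,0,0],[0,0,0],[0,0,0],[0,0,0],[0,0,0],[0,0,0],[0,0,0],[0,0,0],[0,0,0],[0,0,0],[2.2,0,0],[0,0,0],[0,0,0],[0,0,0]], "grip": [-0.5,-0.4,-0.3,-0.25,-0.25,-0.25,-0.25,-0.25,-0.25,-0.25,-0.25,-0.25,-0.25,-0.25]}}

```text
clock: 22.92
tool_pos: [0.5964, -0.1114, 0.2397]
eef_rot: [0.065, 0.998, -0.0, 0.0]
contact_force: [-0.6, -0.2, -0.5]
opening: 0.374
finger_force: 0.0
```

Run:
```python
from h import *
C=cal("wrist");w=r.snapshot("wrist");s=r.get_state();M=R.from_quat(s["eef_rot"]).as_matrix();print(s["clock"],s["tool_pos"],rd(s["tool_pos"]),M.round(4).tolist())
u=proj(C,[.6205,-.1111,.076]);print(u,proj(C,O+U*.033+[0,0,.085]))
x0,y0=int(u[0])-80,int(u[1])-60;print(x0,y0)
cv2.imwrite("pics/w10.png",cv2.resize(w[y0:y0+120,x0:x0+160],(800,600),interpolation=cv2.INTER_CUBIC))
for z in(.076,.081,.086): print(z,proj(C,[.6205,-.1111,z]))
```

```text
22.975 [ 0.59617688 -0.11142857  0.23887683] [35.4 -3.5] [[-0.9914, 0.1307, -0.0012], [0.1307, 0.9914, -0.0002], [0.0012, -0.0004, -1.0]]
[258.15291401 201.02689303] [258.32216994 177.76323546]
178 141
0.076 [258.15291401 201.02689303]
0.081 [258.20749987 202.61145937]
0.086 [258.26384684 204.2471487 ]
```

View pics/w10.png

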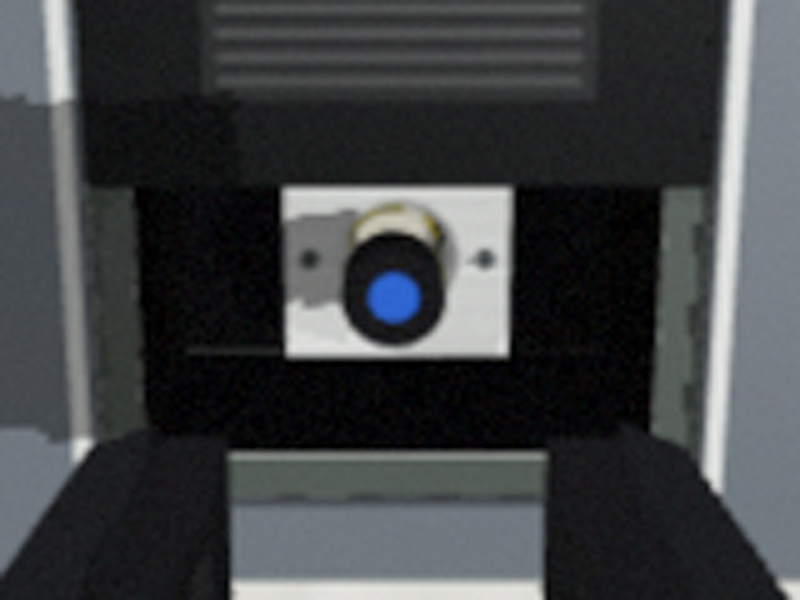

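Vial stands seated in the bore: cap centre (394,297), as predicted for a seated vial; cover still fully open. Now close it, starting at the pad centre.

Call:
{"name": "play_rows", "arguments": {"translation": [[0.0414,0.003,0],[0,0,0.04],[0,0,0.05],[0,0,0.025],[0,0,0.012],[0,0,0],[0,0,0.001],[0,0,0.001],[0,0,0.001],[0,0,0.001],[0,0,0.0006],[0,0,0]], "delta_rot": [[0,0,0],[0,0,0],[0,0,0],[0,0,0],[0,0,0],[0,0,0],[0,0,0],[0,0,0],[0,0,0],[0,0,0],[0,0,0],[0,0,0]], "grip": [-1,-1,-1,-1,-1,-1,-1,-1,-1,-1,-1,-1]}}

```text
clock: 24.48
tool_pos: [0.556, -0.1027, 0.1078]
eef_rot: [0.065, 0.998, 0.0, -0.0]
contact_force: [-0.6, 0.5, -0.2]
opening: 0.004
finger_force: 0.0
```

Call:
{"name": "play_rows", "arguments": {"translation": [[0,0,0.001],[0,0,0.001],[0,0,0.0008],[0,0,0.0006],[0,0,0]], "delta_rot": [[0,0,0],[0,0,0],[0,0,0],[0,0,0],[0,0,0]], "grip": [-1,-1,-1,-1,-1]}}

```text
clock: 25.1
tool_pos: [0.556, -0.1027, 0.1044]
eef_rot: [0.065, 0.998, 0.0, -0.0]
contact_force: [0.3, 0.3, 1.1]
opening: 0.007
finger_force: 0.0
```

Call:
{"name": "play_rows", "arguments": {"translation": [[0,0,0.0008],[0,0,0]], "delta_rot": [[0,0,0],[0,0,0]], "grip": [-1,-1]}}

```text
clock: 25.35
tool_pos: [0.5561, -0.1027, 0.1042]
eef_rot: [0.065, 0.998, -0.0, 0.0]
contact_force: [-0.9, -0.0, 4.9]
opening: 0.0
finger_force: 2.4
```

Call:
{"name": "play_rows", "arguments": {"translation": [[0,0,0.0006],[0,0,0]], "delta_rot": [[0,0,0],[0,0,0]], "grip": [-1,-1]}}

```text
clock: 25.6
tool_pos: [0.5561, -0.1027, 0.1041]
eef_rot: [0.065, 0.998, -0.0, 0.0]
contact_force: [-2.9, -0.4, 10.0]
opening: 0.01
finger_force: 5.0
```

Call:
{"name": "play_rows", "arguments": {"translation": [[-0.001,0,0.0003],[-0.002,0,0],[-0.002,0,0]], "delta_rot": [[0,0,0],[0,0,0],[0,0,0]], "grip": [-1,-1,-1]}}

```text
clock: 25.98
tool_pos: [0.5602, -0.1032, 0.1041]
eef_rot: [0.065, 0.998, -0.0, -0.0]
contact_force: [-4.7, -0.4, 14.4]
opening: 0.002
finger_force: 7.1
```

Good: 14 N while dragging.

Call:
{"name": "play_rows", "arguments": {"translation": [[-0.003,0,0],[-0.003,0,0],[-0.003,0,0],[-0.003,0,0]], "delta_rot": [[0,0,0],[0,0,0],[0,0,0],[0,0,0]], "grip": [-1,-1,-1,-1]}}

```text
clock: 26.48
tool_pos: [0.5722, -0.1048, 0.1041]
eef_rot: [0.065, 0.998, -0.0, -0.0]
contact_force: [-5.5, 1.0, 13.4]
opening: 0.003
finger_force: 6.9
```

Call:
{"name": "play_rows", "arguments": {"translation": [[-0.003,0,0],[-0.003,0,0],[-0.003,0,0],[-0.003,0,0]], "delta_rot": [[0,0,0],[0,0,0],[0,0,0],[0,0,0]], "grip": [-1,-1,-1,-1]}}

```text
clock: 26.98
tool_pos: [0.5841, -0.1064, 0.1041]
eef_rot: [0.065, 0.998, -0.0, -0.0]
contact_force: [-4.9, -0.4, 13.3]
opening: 0.008
finger_force: 6.7
```

Call:
{"name": "play_rows", "arguments": {"translation": [[-0.003,0,0.0002],[-0.003,0,0],[-0.003,0,0],[-0.003,0,0],[-0.003,0,0]], "delta_rot": [[0,0,0],[0,0,0],[0,0,0],[0,0,0],[0,0,0]], "grip": [-1,-1,-1,-1,-1]}}

```text
clock: 27.6
tool_pos: [0.5991, -0.1083, 0.1041]
eef_rot: [0.065, 0.998, -0.0, -0.0]
contact_force: [-5.3, 0.8, 13.5]
opening: 0.003
finger_force: 6.9
```

Call:
{"name": "play_rows", "arguments": {"translation": [[-0.003,0,0.0002],[-0.003,0,0],[-0.003,0,0],[-0.003,0,0]], "delta_rot": [[0,0,0],[0,0,0],[0,0,0],[0,0,0]], "grip": [-1,-1,-1,-1]}}

```text
clock: 28.1
tool_pos: [0.6112, -0.1099, 0.1041]
eef_rot: [0.065, 0.998, -0.0, -0.0]
contact_force: [-5.4, 0.7, 14.6]
opening: 0.005
finger_force: 7.2
```

```bash
python3 -c "
from h import *
edge('w11')"
```

```text
edges [np.float64(10.5), np.float64(10.5), np.float64(10.0), np.float64(10.5), np.float64(10.0), np.float64(10.0), np.float64(9.5), np.float64(10.0)] tcp [50.5  0. ] [ 0.6116 -0.11    0.1041] [-5.4 -0.4 14.5] 28.15
```

Call:
{"name": "play_rows", "arguments": {"translation": [[-0.003,0,0],[-0.003,0,0],[-0.002,0,0]], "delta_rot": [[0,0,0],[0,0,0],[0,0,0]], "grip": [-1,-1,-1]}}

```text
clock: 28.52
tool_pos: [0.6192, -0.111, 0.1041]
eef_rot: [0.065, 0.998, -0.0, -0.0]
contact_force: [-4.6, -0.1, 13.5]
opening: 0.006
finger_force: 7.1
```

Call:
{"name": "play_rows", "arguments": {"translation": [[-0.002,0,0],[-0.001,0,0]], "delta_rot": [[0,0,0],[0,0,0]], "grip": [-1,-1]}}

```text
clock: 28.78
tool_pos: [0.6216, -0.1113, 0.1041]
eef_rot: [0.065, 0.998, -0.0, -0.001]
contact_force: [-7.5, 0.6, 15.8]
opening: 0.003
finger_force: 8.1
```

Call:
{"name": "play_rows", "arguments": {"translation": [[-0.001,0,0],[-0.001,0,0]], "delta_rot": [[0,0,0],[0,0,0]], "grip": [-1,-1]}}

```text
clock: 29.02
tool_pos: [0.6218, -0.1113, 0.1041]
eef_rot: [0.065, 0.998, -0.001, -0.003]
contact_force: [-11.1, 0.9, 19.8]
opening: 0.006
finger_force: 10.0
```

Call:
{"name": "play_rows", "arguments": {"translation": [[0,0,-0.003],[0,0,-0.01],[0,0,-0.03],[0,0,-0.05],[0,0,-0.05],[0,0,0],[0,0,0]], "delta_rot": [[0,0,0],[0,0,0],[0,0,0],[0,0,0],[0,0,0],[0,0,0],[0,0,0]], "grip": [-1,-1,-1,-1,-1,-1,-1]}}

```text
clock: 29.9
tool_pos: [0.6241, -0.112, 0.2449]
eef_rot: [0.065, 0.998, -0.0, -0.0]
contact_force: [-0.4, -0.2, -0.3]
opening: 0.006
finger_force: 0.0
```

Run:
```python
from h import *
edge('w12')
for c in("scene","side"):
  r.snapshot(c)
  for t in("cover_pad","yellow_vial","white_vial","red_vial","beaker","petri_dish"):
    print(c,t,[(np.round(d["point"],3).tolist(),round(d["confidence"],2)) for d in r.look_for(c,t)])
```

```text
edges [np.float64(21.0), np.float64(21.0), np.float64(21.0), np.float64(21.0), np.float64(20.5), np.float64(20.5), np.float64(20.5), np.float64(20.5)] tcp [62.6 -0.5] [ 0.6236 -0.1121  0.2441] [ 0.5  1.4 -0.7] 29.95
scene cover_pad [([0.614, -0.106, 0.083], 0.88), ([0.42, 0.242, 0.036], 0.47)]
scene yellow_vial [([0.469, 0.321, 0.036], 0.67)]
scene white_vial [([0.431, -0.305, 0.014], 0.42), ([0.476, 0.376, 0.036], 0.41)]
scene red_vial [([0.419, 0.243, 0.034], 0.42)]
scene beaker [([0.531, -0.342, 0.032], 0.58), ([0.433, -0.308, 0.018], 0.42)]
scene petri_dish [([0.429, -0.307, 0.017], 0.41)]
side cover_pad [([0.619, -0.106, 0.086], 0.78)]
side yellow_vial [([0.467, 0.316, 0.034], 0.59)]
side white_vial [([0.48, 0.382, 0.036], 0.87), ([0.527, -0.052, 0.063], 0.66)]
side red_vial [([0.417, 0.241, 0.034], 0.7)]
side beaker [([0.53, -0.342, 0.032], 0.78), ([0.433, -0.302, 0.016], 0.45), ([0.478, 0.38, 0.041], 0.33)]
side petri_dish []
```

Edge at 21 mm means the cover is fully shut, and the bystanders stand where they were.

```bash
python3 -c "
from plant import r
print(r.finish_job())"
```

```text
the job is handed in; nothing more can be done
None
```

The yellow-banded vial is seated at the bottom of the holder, the cover is fully shut over it, the other glassware was not moved, and the job is handed in at about 30 s; while opening, the fingertips slipped about 15 mm on the pad before the cover went to the front stop.

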